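Set out the stone display in front of the geode

TASK

On the mesquite board, finish the stone display around the geode that already stands there: set the low round plinth straight in front of the geode with the flat oval jade pebble on top of its middle, the lumpy turquoise nugget to the left of the plinth, the angular sharp-edged red stone to the right of the plinth, and the brass weight in its wooden block to the right of the geode, straight behind the red stone. Front is the board's long edge with the brass strip, the one nearest the robot, and left and right are as seen from the robot; keep the rows in line with the board's edges, with about 9 cm from centre to centre between neighbours. Take everything from the cork mat, but leave the tall slim pedestal and the quartz crystals there where they are, and do not shift the geode.

Things in the scene. Friction and masses are not known exactly. Their poses are not given: they have to be found in the camera images.
- board: fixed mesquite display board, 340 mm long (its y) by 200 mm deep (its x) and 20 mm thick, with a thin brass strip along its front edge; origin at the centre of its underside, x points to the back (away from the robot), y to the left as seen from the robot, z up; it stands turned up to 0.2 rad about the vertical
- geode: half geode with a grey-brown rind standing on the board's back half, its flat cut face with violet crystals turned to the board's front; 82 mm wide (y), 44 mm deep (x), about 73 mm high, 0.4 kg, loose; origin at the centre of its underside, axes parallel to the board's (x to the back, y to the left). It stays where it is
- plinth_center (a point): centre (half-way up) of the low round turned-wood plinth: 52 mm across, 24 mm high, flat top and bottom, a shallow waist 46 mm across; z up. It lies on a fixed cork mat 4 mm thick (290 by 300 mm) with the other things to be set out
- jade_center (a point): centre of the pale green jade pebble, a flat smooth oval 48 mm long (its x), 38 mm wide (its y) and 22 mm thick (z), with a small flat under it
- nugget_center (a point): centre of the turquoise nugget, lumpy and rounded, 52 mm long (its x), 34 mm wide (its y) and 32 mm high, flat underneath
- redstone_center (a point): centre of the cinnabar-red stone, angular with broken sharp-edged faces, 48 mm long (its x), 34 mm wide (its y, upright parallel sides up to about 15 mm above its underside) and 38 mm high; this point lies 19 mm above its flat underside
- weight_center (a point): centre (half-way up) of the brass balance weight set fast in a small wooden block, one piece 61 mm high: the block is 50 by 50 mm and 22 mm high, and the upright brass cylinder, 28 mm across, runs from 22 to 45 mm above the underside with a 16 mm knob above it; it can be taken by the brass cylinder. Mass about 0.24 kg
- pedestal: a bystander on the mat: a tall slim turned-wood pedestal, 54 mm high, foot 50 mm and flat top 36 mm across, with a 20 mm stem; origin at the centre of its underside. Not part of the display
- quartz: a bystander on the mat: a cluster of pale pointed quartz crystals on a rock foot about 50 mm across, 52 mm high; origin at the centre of its underside. Not part of the display

How it is judged:
By the outcome, as a careful person would: the job done as asked, in the order asked, and still so for the second after the job is handed in, with the robot touching nothing.
It also fails if it takes over 109 s, if anything falls off the work surface, if the arm or the gripper's body presses on something with over 40 N, if the wrist force passes 120 N, or if a joint passes its speed limit or range.

ROBOT

A 6-joint arm with a two-finger parallel gripper is mounted at the origin on the work surface. World frame = base frame: x ahead of the robot, y to its left, z up, the work surface at z = 0. Lengths are in m, angles in rad, forces in N, time in s.
With the tool pointing down it reaches from about 0.3 to 0.825 m from the base axis. Payload 5.4 kg.
Tool frame: the origin (TCP) lies at the very end of the fingers, on their centre line; the grasp point (between the pads) lies 19 mm behind it (bot.grip_point_offset is the distance from the TCP to the grasp point, in m); z points along the fingers, y is the line along which they close (so a half turn about z gives the same grasp; the last joint's range is limited). The gripper opens to 92 mm and grips with 3 to 60 N. Pads are 20 mm wide; open, the fingers measure 128 mm over their backs; the gripper's body (75 mm by 189 mm) begins 69 mm behind the grasp point.
Start: joints at [-1.516, 0.158, 1.597, -0, 1.386, -0.21], TCP at [0.15, -0.555, 0.215] pointing down, gripper open.
Joint ranges: [-2.91, 2.91], [-0.94, 2.29], [0.18, 2.7], [-1.29, 4.43], [0.17, 2.64], [-3, 3]. Speed limits (rad/s): [2.57, 2.57, 3.14, 3.14, 3.14, 3.14].

INTERFACE

Orientations are given as a unit quaternion [x, y, z, w].
In Python, from rig import bot, vision gives the robot as it stands. The module is installed in compiled form; this text tells all that it offers.
- The arm moves only by the tool jog_arm, never from a script. Its argument "commands" is a list that holds one entry, the list of rows, each a list of 5 numbers: the shift along the world's x, y, z in cm, then the turn about the world's z in rad, then the gripper command: -1 is fully open, 1 is shut, values between are in proportion. A call has 1 to 20 rows; each row shifts and turns the commanded pose from where the row before left it; what a row does not reach is not made up. A row lasts 1/8 s, in which the tool goes at most 62.5 mm and 10.7 degrees, less where a joint would pass 70% of its speed; a pose out of reach is approached as far as the arm can. A call is refused whole if a number of a shift passes 6.25 or a number of a turn 0.188, either way. A call with a gripper value outside its range is refused whole. The fingers move at their own pace and stop on an object; "force" is the grip in N (left out, the last holds). Time passes only in rows, so rows that do not move let the fingers close. It gives the time, the measured TCP pose, the force, the opening and the grip force at its end, in the units of the state.
- bot.read_state(): the state, without advancing time (a new reading comes with each control period).
- vision.grab_frame(name): name is "side" or "top" or "wrist"; returns (picture, depth): 480x640x3 uint8, blue, green, red; 480x640 float32, m along the optical axis (not along the pixel's ray), 0 where there is no reading.
- vision.camera_info(name): a dict with "vertical_fov" (degrees; the focal length in pixels is half the picture's height over the tangent of half this angle, whatever the lens; pixels are square), "cx", "cy" (the principal point, pixels), "k1" (the pictures are not rectified: a ray, as slopes to the right and down, at radius r is drawn at 1 + k1 r^2 times it, then the intrinsics apply), "R" (3x3) and "t" (3): a world point X has camera coordinates R X + t. Camera axes: x right, y down, z forward; pixel columns grow to the right and rows downward; lengths in m; the calibration is good to about 2 mm. A picture is of the moment at which its call begins: read the wrist's pose just before it. camera_info takes no time and is no camera call; for the wrist camera it gives the pose at the moment of the call.
- bot.hand_in(): hands the job in; it is judged then, once.
The state is a dict: "t": time; "joint_positions": joint angles; "qd": joint speeds; "joint_efforts": joint torques, N m; "tcp_pos": TCP position; "eef_rot": TCP orientation; "force": force on the tool from outside, world axes, zero at the start; "torque": the same for the moment, N m; "width": opening from 0.0 (shut) to 1.0 (fully open); "grasp_force": force on a finger pad.
Only numpy, scipy, OpenCV 4.12 (cv2) and the standard library are available. Lean on these libraries where they do the work, as an engineer would, in place of code of your own. Each camera call takes 0.05 s, during which the arm holds its last target. There are 200 camera calls.

## Working session

There is one attempt and no reset: what is moved stays moved. The work goes in short steps, Python scripts to look and compute and a tool call to move; the robot and the scene stay as the last step left them, time stands still between calls to the robot, and variables do not carry over. Pictures are saved under pics/ and viewed, at most 14 in all, crops included, and the job is handed in when it is done.

Besides the shell and the picture viewer there is one more tool, called as name([rows], argument=value, ...), one row to a line, values as JSON. jog_arm: Moves the arm, as the interface text tells. Its arguments: {"type":"object","properties":{"commands":{"type":"array","items":{"type":"array","items":{"type":"array","items":{"type":"number"}}}},"force":{"type":"number"}},"required":["commands"]}

```bash
mkdir -p pics
cat > h.py <<'E'
import numpy as np,cv2
from rig import bot,vision
def grab(n,f=None):
    info=vision.camera_info(n); im,d=vision.grab_frame(n)
    if f: cv2.imwrite('pics/'+f,im)
    return im,d,info
def rays(info,uv):
    uv=np.atleast_2d(np.float64(uv)); f=240/np.tan(np.radians(info['vertical_fov'])/2)
    p=(uv-[info['cx'],info['cy']])/f; q=p.copy()
    for _ in range(20): q=p/(1+info['k1']*(q**2).sum(1,keepdims=True))
    R=np.array(info['R']);t=np.array(info['t'])
    d=np.c_[q,np.ones(len(q))]
    return -R.T@t, d@R, d
def plane(info,uv,z):
    o,w,_=rays(info,uv); return o+w*((z-o[2])/w[:,2])[:,None]
def cloud(info,depth):
    v,u=np.mgrid[0:480,0:640]; uv=np.c_[u.ravel(),v.ravel()]
    o,w,_=rays(info,uv); return (o+w*depth.reshape(-1,1)).reshape(480,640,3)
E
python3 - <<'E'
from h import *
for n in('side','top','wrist'):
    im,d,i=grab(n,n+'0.png'); print(n,{k:np.round(v,3).tolist() for k,v in i.items()},(d>0).mean())
print(bot.read_state(),bot.grip_point_offset)
a=cv2.imread('pics/side0.png');b=cv2.imread('pics/wrist0.png')
cv2.imwrite('pics/sw.png',cv2.resize(np.hstack([a,b]),(800,300)))
E
```

```text
side {'vertical_fov': 49.093, 'cx': 315.956, 'cy': 241.725, 'k1': 0.012, 'R': [[-0.984, -0.179, 0.004], [-0.125, 0.673, -0.729], [0.128, -0.718, -0.684]], 't': [0.53, 0.119, 1.123]} 0.9960123697916666
top {'vertical_fov': 54.402, 'cx': 320.249, 'cy': 234.383, 'k1': -0.094, 'R': [[0.136, -0.991, -0.0], [-0.966, -0.133, -0.221], [0.219, 0.03, -0.975]], 't': [-0.042, 0.532, 0.945]} 0.9960709635416667
wrist {'vertical_fov': 68.69, 'cx': 320.731, 'cy': 239.674, 'k1': -0.002, 'R': [[0.262, -0.965, -0.002], [-0.928, -0.253, 0.273], [-0.264, -0.07, -0.962]], 't': [-0.574, -0.031, 0.391]} 0.996025390625
{'t': 0.15, 'joint_positions': array([-1.51609256e+00,  1.58860165e-01,  1.59791687e+00, -3.99475756e-06,
        1.38621501e+00, -2.10084107e-01]), 'qd': array([-0.00058848, -0.00190679, -0.00421669, -0.00020552,  0.00048212,
       -0.00039161]), 'joint_efforts': array([ 7.67640668e-04, -3.85917056e+01, -3.22433782e+01,  7.02033355e-02,
        3.51043779e-02, -8.16440956e-05]), 'tcp_pos': array([ 0.15044067, -0.55447769,  0.21388297]), 'eef_rot': array([ 9.91248426e-01,  1.32007837e-01,  5.23477486e-05, -6.97740203e-04]), 'force': array([0.04616768, 0.03001628, 0.92764782]), 'torque': array([0.02270074, 0.0381611 , 0.00238235]), 'grasp_force': 0.0, 'width': 1.0010892090403947} 0.0187
```

View pics/top0.png

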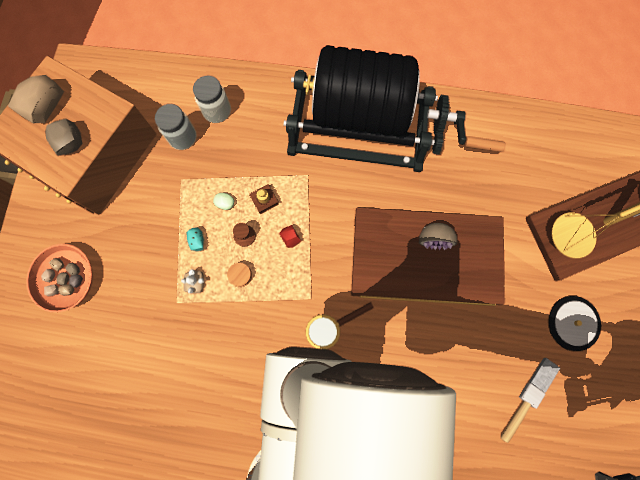

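View pics/sw.png

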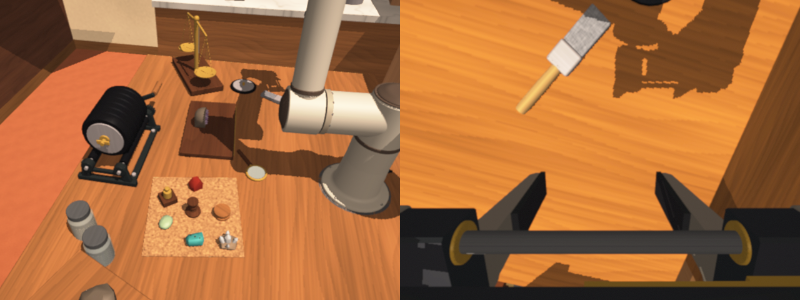

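The top view shows the mat at about (245,240) with jade (224,201), weight (264,198), nugget (195,239), plinth (239,274), pedestal (243,235), red stone (290,237) and quartz (193,282). The board is at about (430,255) with the geode at (437,237). Now I'll measure them.

```bash
cat > m.py <<'E'
from h import *
im,d,i=grab('top'); P=cloud(i,d); Z=P[...,2]
np.save('P.npy',P)
print('table z',np.median(Z[330:340,200:300]),'mat',np.median(Z[255:260,210:225]),'board',np.median(Z[230:280,370:390]))
def obj(n,c,r,zmin):
    v,u=np.mgrid[0:480,0:640]; m=(abs(u-c[0])<r)&(abs(v-c[1])<r)&(Z>zmin)
    nl,lab,st,ce=cv2.connectedComponentsWithStats(m.astype(np.uint8)); k=1+np.argmax(st[1:,4]); m=lab==k
    p=P[m]; rect=cv2.minAreaRect((p[:,:2]*1000).astype(np.float32))
    print(n,m.sum(),'mean',p.mean(0).round(4),'top',np.percentile(p[:,2],98).round(4),'rect',np.round(rect[0],1),np.round(rect[1],1),round(rect[2],1))
    return p
for n,c,r in [('jade',(224,201),18),('weight',(264,198),20),('nugget',(195,239),18),('plinth',(239,274),18),('pedestal',(243,235),18),('red',(290,237),18),('quartz',(193,282),18)]: obj(n,c,r,.009)
obj('geode',(437,237),35,.03)
m=((Z>.014)&(Z<.026)).astype(np.uint8); m[:,:340]=0;m[:,515:]=0;m[:195]=0;m[312:]=0
m=cv2.morphologyEx(m,cv2.MORPH_CLOSE,np.ones((5,5)))
p=P[(m>0)&(Z>.014)&(Z<.026)]; r=cv2.minAreaRect((p[:,:2]*1000).astype(np.float32)); print('board',r, cv2.boxPoints(r).round(1).tolist())
for k in ['edge']:
    im2=cv2.resize(im[160:320,160:520],(800,356),interpolation=cv2.INTER_CUBIC); cv2.imwrite('pics/crop1.png',im2)
E
python3 m.py
```

```text
table z -0.00032325848244063593 mat 0.003305067846983256 board 0.02021059019378091
jade 294 mean [0.5879 0.261  0.0259] top 0.0284 rect [467.2 132.5] [404.6  42.8] 46.6
weight 509 mean [0.6006 0.1672 0.0425] top 0.0665 rect [478.   82.5] [365.8  51.2] 34.5
nugget 334 mean [0.4895 0.3045 0.0374] top 0.0386 rect [399.8 171.6] [381.6  47.8] 55.9
plinth 469 mean [0.4266 0.1957 0.0266] top 0.0308 rect [427.2 196.2] [51.2 50.7] 54.3
pedestal 406 mean [0.515  0.1991 0.0392] top 0.0608 rect [435.5 105.9] [320.5  48.4] 49.3
red 306 mean [0.5244 0.0974 0.0359] top 0.0435 rect [435.3  46.5] [259.1  39.7] 29.4
quartz 425 mean [0.3973 0.2918 0.0311] top 0.0499 rect [371.2 158.2] [332.9  52.3] 78.6
geode 823 mean [ 0.5581 -0.2169  0.08  ] top 0.096 rect [ 461.1 -111.7] [ 69.6 365.2] 42.2
board ((513.552734375, -217.0786590576172), (234.47500610351562, 340.96624755859375), 4.502442836761475) [[383.29998779296875, -56.29999923706055], [410.1000061035156, -396.20001220703125], [643.7999877929688, -377.79998779296875], [617.0, -37.900001525878906]]
```

View pics/crop1.png

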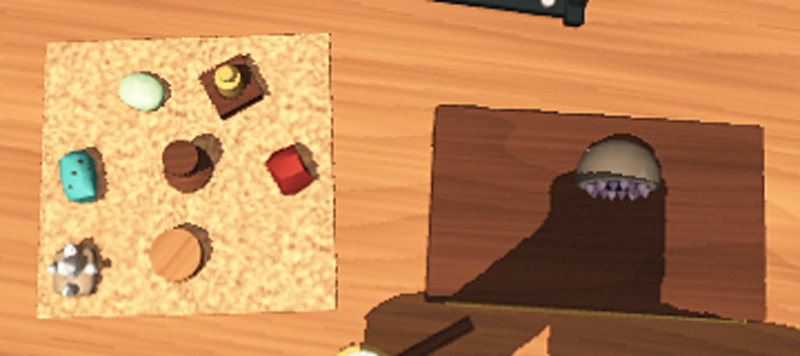

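The crop shows the items clearly. The nugget's long axis runs roughly along the image's vertical, and the weight block is turned about 30°. The rectangles are inflated by depth outliers, so I'll filter those out.

```bash
cat > m2.py <<'E'
from h import *
im,d,i=grab('top'); P=cloud(i,cv2.medianBlur(d,3)); Z=P[...,2]
v,u=np.mgrid[0:480,0:640]
def obj(n,c,r,zmin,zmax=.2):
    m=(abs(u-c[0])<r)&(abs(v-c[1])<r)&(Z>zmin)&(Z<zmax)&(d>.3)
    nl,lab,st,ce=cv2.connectedComponentsWithStats(m.astype(np.uint8)); k=1+np.argmax(st[1:,4]); p=P[lab==k]
    p=p[np.linalg.norm(p[:,:2]-np.median(p[:,:2],0),axis=1)<.07]
    r=cv2.minAreaRect((p[:,:2]*1000).astype(np.float32))
    tp=p[p[:,2]>np.percentile(p[:,2],98)-.006]
    print(n,len(p),'mean',p.mean(0).round(4),'zmax',np.percentile(p[:,2],98).round(4),'topmean',tp.mean(0).round(4),'rect',np.round(r[0],1),np.round(r[1],1),round(r[2],1))
    return p
for n,c,r in [('jade',(224,201),18),('weight',(264,198),20),('nugget',(195,239),18),('plinth',(239,274),18),('pedestal',(243,235),18),('red',(290,237),18),('quartz',(193,282),18)]: obj(n,c,r,.009)
obj('block',(264,198),20,.009,.028)
obj('geode',(437,237),35,.03);obj('geodehi',(437,237),35,.045)
# board edges: colour-independent, via depth threshold halfway; fit lines
m=((Z>.012)&(Z<.03)).astype(np.uint8); m[:,:340]=0;m[:,515:]=0;m[:195]=0;m[312:]=0
m[200:260,410:465]|=(Z[200:260,410:465]>.012).astype(np.uint8)
m=cv2.morphologyEx(m,cv2.MORPH_OPEN,np.ones((5,5)))
c=max(cv2.findContours(m,0,2)[0],key=cv2.contourArea)[:,0]
q=plane(i,c,.02)[:,:2]*1000
r=cv2.minAreaRect(q.astype(np.float32)); print('board',r,cv2.boxPoints(r).round(0).tolist())
from scipy.optimize import least_squares
def res(x):
    a=x[2]; R=np.array([[np.cos(a),np.sin(a)],[-np.sin(a),np.cos(a)]]); l=abs((q-x[:2])@R.T)
    return np.maximum(l[:,0]-100,l[:,1]-170)
s=least_squares(res,[513,-217,-.08],loss='soft_l1',f_scale=1.5); print('fit',s.x,np.percentile(abs(s.fun),[50,90]))
E
python3 m2.py
```

```text
jade 295 mean [0.5889 0.2618 0.0223] zmax 0.0265 topmean [0.5897 0.2626 0.024 ] rect [590.7 263.7] [47.9 37.6] 73.7
weight 509 mean [0.6034 0.1687 0.0323] zmax 0.0643 topmean [0.6073 0.1716 0.0635] rect [608.1 170.9] [52.  51.4] 36.7
nugget 332 mean [0.4905 0.3063 0.031 ] zmax 0.0371 topmean [0.4912 0.3083 0.0343] rect [492.8 309.4] [53.3 31.5] 15.8
plinth 463 mean [0.4268 0.1957 0.0265] zmax 0.029 topmean [0.4273 0.1967 0.0273] rect [427.2 196.9] [50.3 51.2] 7.5
pedestal 405 mean [0.5157 0.1996 0.0365] zmax 0.0589 topmean [0.5183 0.2028 0.0575] rect [516.9 200.4] [42.1 48. ] 52.0
red 304 mean [0.525  0.0978 0.0324] zmax 0.0417 topmean [0.5263 0.0975 0.0392] rect [528.5  99.9] [46.8 34.6] 42.2
quartz 423 mean [0.3977 0.2931 0.0259] zmax 0.0487 topmean [0.3998 0.2964 0.0466] rect [397.5 295.4] [47.9 50.2] 12.0
block 341 mean [0.6026 0.1683 0.0242] zmax 0.0275 topmean [0.6046 0.1696 0.0256] rect [608.1 170.9] [52.  51.4] 36.7
geode 824 mean [ 0.5587 -0.2174  0.0775] zmax 0.095 topmean [ 0.5598 -0.2206  0.0922] rect [ 565.2 -221.5] [50.4 82.1] 4.4
geodehi 769 mean [ 0.5598 -0.2172  0.0802] zmax 0.095 topmean [ 0.5595 -0.2207  0.0923] rect [ 565.2 -221.5] [50.4 82.1] 4.4
board ((526.5263061523438, -215.09767150878906), (203.8718719482422, 339.44085693359375), 4.080229759216309) [[413.0, -53.0], [437.0, -392.0], [640.0, -377.0], [616.0, -39.0]]
fit [ 5.27115273e+02 -2.16036618e+02  7.04594673e-02] [1.23468817 1.88998361]
```

jog_arm([
  [[3.3,3.7,1,0,-1],[3.3,3.7,1,0,-1],[3.3,3.7,1,0,-1],[3.3,3.7,1,0,-1],[3.3,3.7,1,0,-1],[3.3,3.7,1,0,-1],[3.3,3.7,1,0,-1],[3.3,3.7,1,0,-1],[3.3,3.7,0,0,-1],[0,0,0,0,-1],[0,0,0,0,-1]],
], force=20)

```text
t: 1.62
tcp_pos: [0.4471, -0.2222, 0.2944]
eef_rot: [0.991, 0.132, -0.0, 0.0]
force: [0.7, -0.9, -0.6]
width: 1.0
grasp_force: 0.0
```

Run:
```python
from h import *
im,d,i=grab('wrist','w1.png'); P=cloud(i,cv2.medianBlur(d,3)); Z=P[...,2]
np.save('P1.npy',P)
X,Y=P[...,0],P[...,1]
m=(abs(X-.56)<.07)&(abs(Y+.22)<.07)&(Z>.026)&(Z<.12)
p=P[m]; 
for lo,hi in[(.026,.045),(.045,.06),(.06,.075),(.075,.1)]:
    q=p[(p[:,2]>lo)&(p[:,2]<hi)]; a=.07
    b=np.c_[(q[:,0]-.5271)*np.cos(a)+(q[:,1]+.216)*np.sin(a), -(q[:,0]-.5271)*np.sin(a)+(q[:,1]+.216)*np.cos(a)]
    print(lo,len(q),np.percentile(b,[1,50,99],axis=0).round(4).tolist() if len(q) else '')
m=((Z>.012)&(Z<.13)&(abs(X-.527)<.13)&(abs(Y+.216)<.2)).astype(np.uint8)
m=cv2.morphologyEx(m,cv2.MORPH_OPEN,np.ones((5,5)))
c=max(cv2.findContours(m,0,1)[0],key=cv2.contourArea)[:,0]
c=c[(c[:,0]>3)&(c[:,0]<636)&(c[:,1]>3)&(c[:,1]<476)]
q=P[c[:,1],c[:,0]]; q=plane(i,c,.02)[:,:2]*1000
from scipy.optimize import least_squares
def res(x):
    a=x[2]; R=np.array([[np.cos(a),np.sin(a)],[-np.sin(a),np.cos(a)]]); l=abs((q-x[:2])@R.T)
    return np.maximum(l[:,0]-100,l[:,1]-170)
s=least_squares(res,[527,-216,.07],loss='soft_l1',f_scale=1.5); print('fit',s.x,np.percentile(abs(s.fun),[50,90]))
```

```text
0.026 66 [[0.0112, -0.025], [0.0141, -0.0073], [0.0185, 0.0147]]
0.045 94 [[0.0113, -0.0424], [0.0161, 0.0185], [0.0485, 0.035]]
0.06 482 [[0.012, -0.0438], [0.0414, 0.0098], [0.0645, 0.0342]]
0.075 2621 [[0.0138, -0.0384], [0.0346, -0.0045], [0.0595, 0.0279]]
fit [ 5.27190814e+02 -2.12663899e+02  7.04113804e-02] [0.55777116 2.03002092]
```

View pics/w1.png

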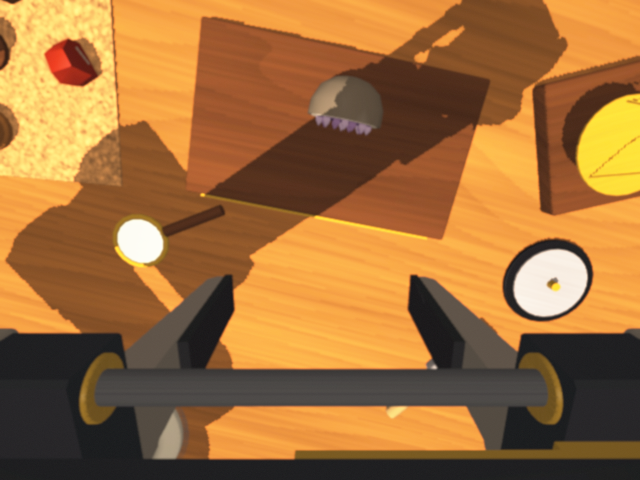

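The wrist view shows the geode at (346,103) with its cut face towards the front, and the brass strip along the board's near edge. The board's yaw is 0.070 and the geode is at about (0.565, -0.220). Next I go to the plinth.

jog_arm([
  [[-0.2,4.6,-1.8,0,-1],[-0.2,4.6,-1.8,0,-1],[-0.2,4.6,-1.8,0,-1],[-0.2,4.6,-1.8,0,-1],[-0.2,4.6,-1.8,0,-1],[-0.2,4.6,-1.8,0,-1],[-0.2,4.6,-1.8,0,-1],[-0.2,4.6,-1.8,0,-1],[-0.2,4.6,-1.8,0,-1],[-0.2,0.4,0,0,-1],[0,0,0,0,-1]],
])

```text
t: 3.05
tcp_pos: [0.4278, 0.195, 0.1328]
eef_rot: [0.991, 0.132, 0.0, 0.0]
force: [0.4, -1.1, 0.6]
width: 0.999
grasp_force: 0.0
```

```bash
cat > near.py <<'E'
from h import *
import sys
# usage: near.py x y zlo zhi [r]
def near(x,y,lo,hi,r=.04,f=None,pr=True):
    im,d,i=grab('wrist',f); P=cloud(i,cv2.medianBlur(d,3))
    m=(np.hypot(P[...,0]-x,P[...,1]-y)<r)&(P[...,2]>lo)&(P[...,2]<hi)
    m[:, :]&=d>.12
    nl,lab,st,ce=cv2.connectedComponentsWithStats(m.astype(np.uint8)); k=1+np.argmax(st[1:,4]); p=P[lab==k]
    R=cv2.minAreaRect((p[:,:2]*1000).astype(np.float32))
    print(len(p),'mean',p.mean(0).round(4),'z98',np.percentile(p[:,2],98).round(4),'rect',np.round(R[0],1),np.round(R[1],1),round(R[2],1),'tcp',bot.read_state()['tcp_pos'].round(4))
if __name__=='__main__':
    a=[float(v) for v in sys.argv[1:5]]; near(*a,r=float(sys.argv[5]) if len(sys.argv)>5 else .04,f=sys.argv[6] if len(sys.argv)>6 else None)
E
python3 near.py .427 .1965 .01 .1 .04 w2.png
```

```text
3180 mean [0.4288 0.2002 0.0274] z98 0.0286 rect [427.2 199.8] [51.1 51.2] 59.8 tcp [0.4282 0.1948 0.1331]
```

View pics/w2.png

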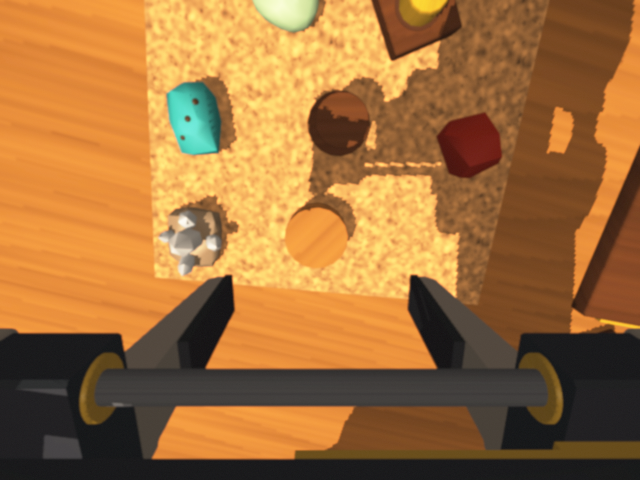

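The plinth sits at (318,236) just ahead of the fingers, within 3 mm of the top-view estimate. I descend and grip.

jog_arm([
  [[0,0.3,-4,0,-1],[0,0,-4,0,-1],[0,0,-3,0,-1],[0,0,-1,0,-1],[0,0,-0.6,0,-1],[0,0,0,0,1],[0,0,0,0,1],[0,0,0,0,1],[0,0,0,0,1],[0,0,0,0,1]],
])

```text
t: 4.35
tcp_pos: [0.4277, 0.1992, 0.0069]
eef_rot: [0.991, 0.132, 0.0, -0.0]
force: [-0.7, -0.1, 2.7]
width: 0.559
grasp_force: 20.0
```

jog_arm([
  [[0,0,4,0,1],[0,0,4,0,1],[0.5,-4.5,1,0,1],[0.5,-4.5,0,0,1],[0.5,-4.5,0,0,1],[0.5,-4.5,0,0,1],[0.5,-4.5,0,0,1],[0.5,-4.5,0,0,1],[0.5,-4.5,0,0,1],[0.5,-4.5,0,0,1],[0.5,-4.5,-1,0,1],[0.2,-2,-2,0,1],[0,0,-2,0,1],[0,0,0,0,1]],
])

```text
t: 6.1
tcp_pos: [0.4729, -0.225, 0.0448]
eef_rot: [0.991, 0.132, -0.002, -0.002]
force: [0.1, 0.2, -0.4]
width: 0.553
grasp_force: 20.0
```

jog_arm([
  [[0.2,0,-1.2,0,1],[0,0,-0.6,0,1],[0,0,-0.3,0,1],[0,0,0,0,1]],
])

```text
t: 6.6
tcp_pos: [0.4765, -0.2258, 0.0256]
eef_rot: [0.991, 0.132, -0.0, -0.0]
force: [-0.1, 0.2, -0.8]
width: 0.559
grasp_force: 20.0
```

jog_arm([
  [[0,0,-0.2,0,1],[0,0,0,0,1],[0,0,0,0,-1],[0,0,0,0,-1],[0,0,0,0,-1],[0,0,2,0,-1],[0,0,5,0,-1],[-1,0,5,0,-1],[-2,0,4,0,-1],[0,0,0,0,-1]],
])

```text
t: 7.85
tcp_pos: [0.4477, -0.2276, 0.1874]
eef_rot: [0.991, 0.132, 0.003, 0.003]
force: [0.3, -0.3, -0.2]
width: 1.0
grasp_force: 0.0
```

```bash
python3 near.py .475 -.226 .03 .1;python3 near.py .565 -.22 .03 .12 .06
```

```text
2552 mean [ 0.4764 -0.2252  0.044 ] z98 0.0446 rect [ 476.1 -225.2] [50.6 50.6] 16.1 tcp [ 0.447  -0.2266  0.1849]
6359 mean [ 0.5615 -0.2178  0.0816] z98 0.0946 rect [ 565.3 -219.1] [53.3 82.3] 3.9 tcp [ 0.4464 -0.2259  0.1833]
```

jog_arm([
  [[1.3,4.5,-0.5,0.17,-1],[1.3,4.5,-0.5,0.17,-1],[1.3,4.5,-0.5,0.17,-1],[1.3,4.5,-0.5,0.17,-1],[1.3,4.5,-0.5,0.17,-1],[1.3,4.5,-0.5,0.17,-1],[1.3,4.5,-0.5,0,-1],[1.3,4.5,-0.5,0,-1],[1.3,4.5,-0.5,0,-1],[1.3,4.5,-0.5,0,-1],[1.3,4.1,-0.5,0,-1],[0,0,0,0,-1],[0,0,0,0,-1]],
])

```text
t: 9.57
tcp_pos: [0.5884, 0.2645, 0.1266]
eef_rot: [0.801, 0.599, -0.002, -0.0]
force: [0.3, -0.4, 0.9]
width: 0.998
grasp_force: 0.0
```

```bash
python3 near.py .590 .265 .01 .1; python3 -c "
from h import *
s=bot.read_state();print(s['tcp_pos'],s['joint_positions'][0]-s['joint_positions'][5])"
```

```text
2180 mean [0.5902 0.2685 0.0231] z98 0.0264 rect [589.6 266.6] [47.1 37.6] 79.6 tcp [0.5887 0.2641 0.1273]
[0.58874101 0.26410373 0.12730087] -0.28669473011288515
```

jog_arm([
  [[0.1,0.2,-4,0.05,-1],[0,0,-4,0,-1],[0,0,-2.5,0,-1],[0,0,-1,0,-1],[0,0,-0.5,0,-1],[0,0,0,0,1],[0,0,0,0,1],[0,0,0,0,1],[0,0,0,0,1],[0,0,0,0,1],[0,0,0,0,1],[0,0,2,0,1],[0,0,4,0,1],[0,0,4,0,1],[0,0,0,0,1]],
])

```text
t: 11.5
tcp_pos: [0.5938, 0.2679, 0.1145]
eef_rot: [0.785, 0.619, 0.004, 0.002]
force: [-0.3, -0.5, -1.5]
width: 0.404
grasp_force: 20.0
```

jog_arm([
  [[-1.1,-4.5,0,0.05,1],[-1.1,-4.5,0,0.05,1],[-1.1,-4.5,0,0.05,1],[-1.1,-4.5,0,0.05,1],[-1.1,-4.5,0,0.05,1],[-1.1,-4.5,0,0.05,1],[-1.1,-4.5,0,0,1],[-1.1,-4.5,0,0,1],[-1.1,-4.5,0,0,1],[-1,-4.5,0,0,1],[-0.5,-4,0,0,1],[0,0,0,0,1],[0,0,0,0,1]],
])

```text
t: 13.12
tcp_pos: [0.476, -0.222, 0.1079]
eef_rot: [0.684, 0.729, 0.0, -0.001]
force: [0.1, 0.4, -1.9]
width: 0.4
grasp_force: 20.0
```

Run:
```python
from h import *
s=bot.read_state();print(s['tcp_pos'],s['joint_positions'][0]-s['joint_positions'][5],s['width'])
im,d,i=grab('wrist','w3.png');P=cloud(i,d)
h=cv2.cvtColor(im,cv2.COLOR_BGR2HSV); x=s['tcp_pos']
m=(np.linalg.norm(P-x,axis=2)<.05)&(h[...,0]>38)&(h[...,0]<85)&(h[...,1]>25)
p=P[m];print(m.sum(),p.mean(0),p.min(0),p.max(0))
```

```text
[ 0.47598881 -0.22201338  0.10790929] 0.06406124277580127 0.39955972392553357
5318 [ 0.47610001 -0.21894901  0.12267591] [ 0.45705971 -0.24470283  0.11225477] [ 0.49519701 -0.19903629  0.12720093]
```

View pics/w3.png

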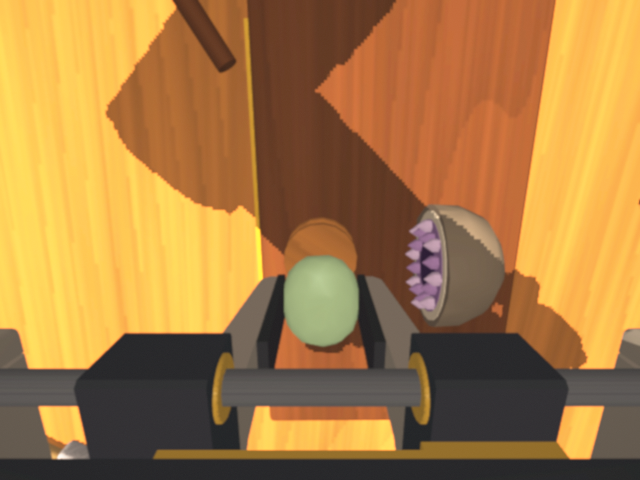

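The jade is held in line, centred at about (321,300). The plinth shows behind it at (320,245). I shift 4 mm to the right and lower.

jog_arm([
  [[0,-0.4,-2.5,0,1],[0,0,-2,0,1],[0,0,-1,0,1],[0,0,-0.3,0,1],[0,0,-0.1,0,1],[0,0,0,0,1],[0,0,0,0,1]],
])

```text
t: 14.05
tcp_pos: [0.4768, -0.2272, 0.0502]
eef_rot: [0.684, 0.729, 0.0, 0.001]
force: [-0.1, 0.1, -0.8]
width: 0.401
grasp_force: 20.0
```

jog_arm([
  [[0,0.1,-0.2,0,1],[0,0,-0.1,0,1],[0,0,0,0,1],[0,0,0,0,1]],
])

```text
t: 14.55
tcp_pos: [0.4769, -0.2266, 0.0485]
eef_rot: [0.684, 0.729, -0.0, 0.001]
force: [-3.5, 2.4, 11.6]
width: 0.4
grasp_force: 20.0
```

jog_arm([
  [[0,0,0.1,0,0.1],[0,0,0,0,0.0],[0,0,0,0,-0.5],[0,0,0,0,-1],[0,0,0,0,-1],[0,0,3,0,-1],[0,0,4,0,-1],[-1,0,4,0,-1],[-1,0,3,0,-1],[0,0,0,0,-1],[0,0,0,0,-1]],
])

```text
t: 15.92
tcp_pos: [0.4561, -0.2255, 0.1862]
eef_rot: [0.684, 0.729, 0.0, -0.001]
force: [0.3, -0.4, -0.0]
width: 1.0
grasp_force: 0.0
```

Run:
```python
from h import *
print(bot.read_state()['tcp_pos'])
im,d,i=grab('wrist','w4.png');P=cloud(i,d)
h=cv2.cvtColor(im,cv2.COLOR_BGR2HSV)
m=(np.hypot(P[...,0]-.476,P[...,1]+.225)<.05)&(P[...,2]>.047)&(P[...,2]<.08)
p=P[m];print('jade',m.sum(),cv2.minAreaRect((p[:,:2]*1000).astype(np.float32)),np.percentile(p[:,2],99))
m=(np.hypot(P[...,0]-.476,P[...,1]+.225)<.05)&(P[...,2]>.041)&(P[...,2]<.08)
p=P[m];print('both',m.sum(),cv2.minAreaRect((p[:,:2]*1000).astype(np.float32)))
```

```text
[ 0.45608873 -0.22553314  0.18624127]
jade 1906 ((476.68511962890625, -227.70565795898438), (37.187652587890625, 48.17875289916992), 5.149979114532471) 0.06708604848856464
both 2583 ((474.9457092285156, -224.84503173828125), (50.91876220703125, 50.21153259277344), 54.7116813659668)
```

jog_arm([
  [[0.3,4.5,-0.5,-0.17,-1],[0.3,4.5,-0.5,-0.17,-1],[0.3,4.5,-0.5,-0.17,-1],[0.3,4.5,-0.5,-0.17,-1],[0.3,4.5,-0.5,-0.17,-1],[0.3,4.5,-0.5,-0.17,-1],[0.3,4.5,-0.5,-0.17,-1],[0.3,4.5,-0.5,-0.17,-1],[0.3,4.5,-0.5,0,-1],[0.3,4.5,-0.5,0,-1],[0.3,4.5,-0.5,0,-1],[0.3,4,-0.5,0,-1],[0,0,0,0,-1],[0,0,0,0,-1]],
])

```text
t: 17.73
tcp_pos: [0.4917, 0.3083, 0.1262]
eef_rot: [0.991, 0.137, -0.001, 0.0]
force: [0.0, -0.7, -0.2]
width: 0.997
grasp_force: 0.0
```

```bash
python3 near.py .4925 .310 .01 .1; python3 -c "
from h import *
s=bot.read_state();print(s['tcp_pos'],s['joint_positions'][0]-s['joint_positions'][5])"
```

```text
2535 mean [0.4947 0.3131 0.0325] z98 0.0364 rect [492.3 312.8] [50.8 33.8] 18.8 tcp [0.4921 0.308  0.1267]
[0.49205619 0.30802    0.12669604] -1.296798450661767
```

jog_arm([
  [[0.1,0.3,-4,0.03,-1],[0,0,-4,0,-1],[0,0,-2.5,0,-1],[0,0,-1,0,-1],[0,0,-0.4,0,-1],[0,0,0,0,1],[0,0,0,0,1],[0,0,0,0,1],[0,0,0,0,1],[0,0,0,0,1],[0,0,0,0,1],[0,0,0,0,1]],
])

```text
t: 19.27
tcp_pos: [0.4934, 0.3121, 0.0086]
eef_rot: [0.988, 0.152, -0.0, -0.0]
force: [0.6, 0.8, -0.2]
width: 0.368
grasp_force: 19.9
```

jog_arm([
  [[0,0,4,0,1],[0,0,5,0,1],[-0.3,-4.5,0,0.167,1],[-0.3,-4.5,0,0.167,1],[-0.3,-4.5,0,0.167,1],[-0.3,-4.5,0,0.167,1],[-0.3,-4.5,0,0.167,1],[-0.3,-4.5,0,0.167,1],[-0.3,-4.5,0,0.167,1],[-0.3,-4.5,0,0.167,1],[0,-4.5,0,0,1],[0,-4.2,0,0,1],[0,0,0,0,1],[0,0,0,0,1]],
])

```text
t: 21.02
tcp_pos: [0.4692, -0.1343, 0.0983]
eef_rot: [0.682, 0.731, 0.0, -0.001]
force: [0.4, -0.2, 0.1]
width: 0.369
grasp_force: 19.9
```

```bash
cat > held.py <<'E'
from h import *
import sys
lo,hi=int(sys.argv[1]),int(sys.argv[2])
s=bot.read_state();print(s['tcp_pos'],s['joint_positions'][0]-s['joint_positions'][5],s['width'])
im,d,i=grab('wrist','held.png');P=cloud(i,d)
h=cv2.cvtColor(im,cv2.COLOR_BGR2HSV); x=s['tcp_pos']
H=h[...,0]; ok=((H>=lo)&(H<=hi)) if lo<hi else ((H>=lo)|(H<=hi))
m=(np.linalg.norm(P-x-[0,0,.015],axis=2)<.045)&ok&(h[...,1]>110)
m=cv2.morphologyEx(m.astype(np.uint8),cv2.MORPH_OPEN,np.ones((3,3)))>0
p=P[m];print(m.sum(),np.round(cv2.minAreaRect((p[:,:2]*1000).astype(np.float32))[0],1),p.min(0).round(4),p.max(0).round(4))
E
python3 held.py 80 100
```

```text
[ 0.46915315 -0.13429091  0.09830735] 0.06987938909856295 0.36947215865813504
6582 [ 469.7 -134.8] [ 0.4511 -0.1605  0.1013] [ 0.487  -0.1087  0.1276]
```

jog_arm([
  [[0,0,-3,0,1],[0,0,-2.7,0,1],[0,0,-1.2,0,1],[0,0,-0.4,0,1],[0,0,0,0,1],[0,0,0,0,1]],
])

```text
t: 21.82
tcp_pos: [0.4703, -0.1353, 0.0266]
eef_rot: [0.682, 0.731, 0.0, 0.001]
force: [-0.6, 0.1, -1.0]
width: 0.367
grasp_force: 19.9
```

jog_arm([
  [[0,0,-0.2,0,1],[0,0,0,0,1],[0,0,0,0,-1],[0,0,0,0,-1],[0,0,0,0,-1],[0,0,4,0,-1],[0,0,5,0,-1],[0,0,1,0,-1],[1,3.9,0,-0.15,-1],[1,3.9,0,-0.15,-1],[1,3.9,0,-0.15,-1],[1,3.9,0,-0.15,-1],[1,3.9,0,-0.15,-1],[1,3.9,0,-0.15,-1],[0,0,0,0,-1],[0,0,0,0,-1]],
])

```text
t: 23.82
tcp_pos: [0.5287, 0.0986, 0.1225]
eef_rot: [0.932, 0.363, -0.001, -0.0]
force: [-0.2, 0.4, 0.1]
width: 0.999
grasp_force: 0.0
```

```bash
python3 near.py .5285 .100 .01 .1; python3 -c "
from h import *
im,d,i=grab('wrist','w5.png');P=cloud(i,cv2.medianBlur(d,3))
for lo,hi in[(.008,.02),(.012,.025),(.02,.03)]:
  m=(np.hypot(P[...,0]-.527,P[...,1]-.1)<.04)&(P[...,2]>lo)&(P[...,2]<hi);p=P[m]
  print(m.sum(),cv2.minAreaRect((p[:,:2]*1000).astype(np.float32)))
s=bot.read_state();print(s['tcp_pos'],s['joint_positions'][0]-s['joint_positions'][5])"
```

```text
2297 mean [0.5315 0.106  0.0336] z98 0.0417 rect [528.  103.1] [47.1 34.1] 39.0 tcp [0.5288 0.0983 0.1228]
113 ((525.857421875, 105.1644058227539), (47.2798957824707, 33.204410552978516), 29.756954193115234)
313 ((528.8402709960938, 102.57118225097656), (46.95182418823242, 34.301048278808594), 42.2215461730957)
583 ((527.7408447265625, 102.88493347167969), (45.2728385925293, 33.93150329589844), 38.93916320800781)
[0.52902663 0.09808761 0.12304272] -0.8304231886039353
```

View pics/w5.png

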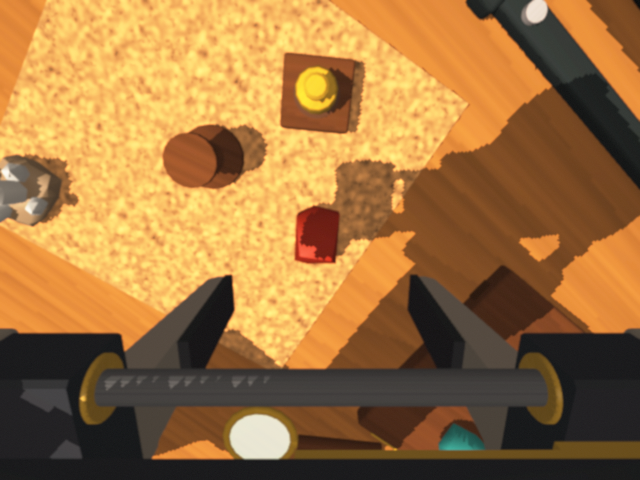

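The red stone's sides are at (318,235), nearly square to the fingers. I grip it now.

jog_arm([
  [[-0.1,0.4,-4,-0.03,-1],[0,0,-4,0,-1],[0,0,-2.3,0,-1],[0,0,-1,0,-1],[0,0,-0.3,0,-1],[0,0,0,0,1],[0,0,0,0,1],[0,0,0,0,1],[0,0,0,0,1],[0,0,0,0,1],[0,0,0,0,1],[0,0,0,0,1]],
])

```text
t: 25.42
tcp_pos: [0.5285, 0.1031, 0.0076]
eef_rot: [0.938, 0.348, -0.0, -0.0]
force: [0.0, 0.6, -0.1]
width: 0.371
grasp_force: 19.9
```

jog_arm([
  [[0,0,5,0,1],[0,0,5,0,1],[-0.5,-4.5,0.5,0.155,1],[-0.5,-4.5,0,0.155,1],[-0.5,-4.5,0,0.155,1],[-0.5,-4.5,0,0.155,1],[-0.5,-4.5,0,0.155,1],[-0.5,-4.5,0,0.155,1],[-0.5,-4.5,0,0,1],[-0.5,-4.5,0,0,1],[-0.5,-4.5,0,0,1],[-0.1,-1.2,0,0,1],[0,0,0,0,1],[0,0,0,0,1]],
])

```text
t: 27.18
tcp_pos: [0.4825, -0.3124, 0.1122]
eef_rot: [0.681, 0.732, 0.0, -0.001]
force: [-0.8, 0.1, -2.1]
width: 0.371
grasp_force: 19.9
```

```bash
python3 held.py 170 6
```

```text
[ 0.48250051 -0.31240862  0.11219842] 0.07135714375327706 0.3713902974187857
6410 [ 482.4 -308.3] [ 0.4632 -0.3281  0.1081] [ 0.5011 -0.289   0.1478]
```

jog_arm([
  [[0,-0.3,-4,0,1],[0,0,-3,0,1],[0,0,-1.3,0,1],[0,0,-0.3,0,1],[0,0,-0.1,0,1],[0,0,0,0,1]],
])

```text
t: 27.98
tcp_pos: [0.4832, -0.3176, 0.0269]
eef_rot: [0.682, 0.731, -0.0, 0.001]
force: [1.1, 0.0, -1.4]
width: 0.367
grasp_force: 19.9
```

jog_arm([
  [[0,0,-0.1,0,1],[0,0,0,0,1],[0,0,0,0,-1],[0,0,0,0,-1],[0,0,0,0,-1],[0,0,4,0,-1],[0,0,5,0,-1],[0,0,4,0,-1],[1.1,4.4,0,0.1,-1],[1.1,4.4,0,0.1,-1],[1.1,4.4,0,0.1,-1],[1.1,4.4,0,0.1,-1],[1.1,4.4,0,0.1,-1],[1.1,4.4,0,0.07,-1],[1.1,4.4,0,0,-1],[1.1,4.4,0,0,-1],[1.1,4.4,0,0,-1],[1.1,4.4,0,0,-1],[1.5,4.7,0,0,-1],[0,0,0,0,-1]],
])

```text
t: 30.48
tcp_pos: [0.6076, 0.1729, 0.1545]
eef_rot: [0.447, 0.895, 0.0, -0.0]
force: [0.0, -1.2, -0.4]
width: 1.0
grasp_force: 0.0
```

Run:
```python
from h import *
im,d,i=grab('wrist','w6.png');P=cloud(i,cv2.medianBlur(d,3))
for lo,hi in[(.018,.03),(.03,.056),(.045,.053),(.056,.08)]:
  m=(np.hypot(P[...,0]-.608,P[...,1]-.173)<.045)&(P[...,2]>lo)&(P[...,2]<hi);p=P[m]
  print(lo,m.sum(),cv2.minAreaRect((p[:,:2]*1000).astype(np.float32)))
s=bot.read_state();print(s['tcp_pos'],s['joint_positions'][0]-s['joint_positions'][5])
```

```text
0.018 2200 ((606.5657348632812, 174.59182739257812), (49.9575309753418, 50.30527114868164), 36.64448928833008)
0.03 677 ((606.5859985351562, 174.91928100585938), (27.09640884399414, 26.964052200317383), 37.7596321105957)
0.045 566 ((606.5859985351562, 174.91928100585938), (27.09640884399414, 26.964052200317383), 37.7596321105957)
0.056 336 ((606.4564819335938, 174.8422088623047), (15.155267715454102, 15.046792984008789), 81.2076644897461)
[0.60735946 0.17111242 0.15436453] 0.6424268997178707
```

View pics/w6.png

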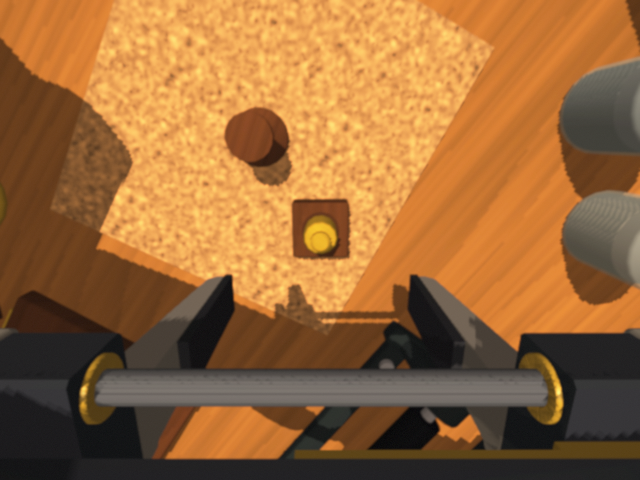

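The weight is square to the fingers, with its knob at (320,238). I grip the cylinder.

jog_arm([
  [[0,0.2,-5,0,-1],[0,0,-4,0,-1],[0,0,-2.5,0,-1],[0,0,-0.8,0,-1],[0,0,-0.2,0,-1],[0,0,0,0,-1],[0,0,0,0,1],[0,0,0,0,1],[0,0,0,0,1],[0,0,0,0,1],[0,0,0,0,1],[0,0,0,0,1],[0,0,0,0,1]],
], force=35)

```text
t: 32.15
tcp_pos: [0.6075, 0.1721, 0.0296]
eef_rot: [0.449, 0.894, 0.0, 0.0]
force: [-0.1, 1.4, -0.3]
width: 0.293
grasp_force: 35.0
```

jog_arm([
  [[0,0,3,0,1],[0,0,5,0,1],[0,0,5,0,1],[-0.3,-4.4,1,-0.1,1],[-0.3,-4.4,1,-0.1,1],[-0.3,-4.4,0,-0.1,1],[-0.3,-4.4,0,-0.1,1],[-0.3,-4.4,0,-0.1,1],[-0.3,-4.4,0,-0.07,1],[-0.3,-4.4,0,0,1],[-0.3,-4.4,0,0,1],[-0.3,-4.4,0,0,1],[-0.3,-4.4,0,0,1],[-0.6,-4.3,0,0,1],[0,0,-2,0,1],[0,0,0,0,1],[0,0,0,0,1]],
])

```text
t: 34.28
tcp_pos: [0.5715, -0.3096, 0.1593]
eef_rot: [0.681, 0.732, 0.0, -0.001]
force: [-0.2, 0.8, -1.1]
width: 0.294
grasp_force: 35.0
```

Run:
```python
from h import *
s=bot.read_state();x=s['tcp_pos'];print(x,s['joint_positions'][0]-s['joint_positions'][5],s['width'])
im,d,i=grab('wrist','w7.png');P=cloud(i,d)
for lo,hi in[(-.03,-.001),(.02,.04)]:
  m=(np.hypot(P[...,0]-x[0],P[...,1]-x[1])<.045)&(P[...,2]-x[2]>lo)&(P[...,2]-x[2]<hi);p=P[m]
  print(lo,m.sum(),p.min(0),p.max(0))
```

```text
[ 0.57154247 -0.3096048   0.15930563] 0.0713874146233503 0.29384628769241405
-0.03 3805 [ 0.54512125 -0.33223694  0.13565944] [ 0.59615416 -0.28005358  0.15830275]
0.02 4035 [ 0.5419653  -0.32038652  0.17930817] [ 0.59996477 -0.29302857  0.19929091]
```

View pics/w7.png

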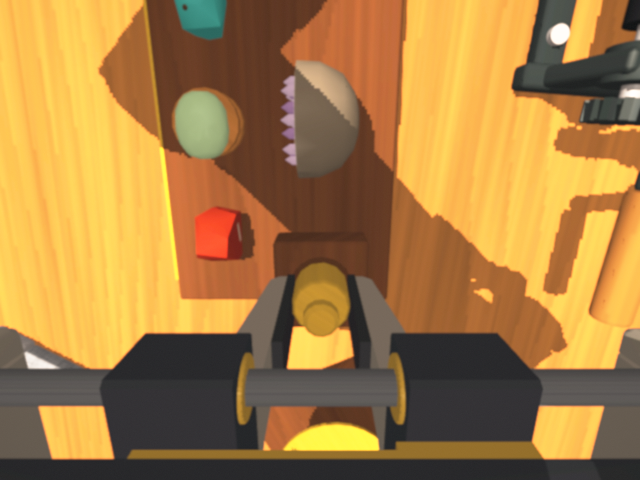

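The weight is held square over its place, with the red stone at (218,233) in front of it. The jade on its plinth is at (205,123) and the geode at (320,118). I lower it 2 mm to the right.

jog_arm([
  [[0,-0.2,-4,0,1],[0,0,-4,0,1],[0,0,-2,0,1],[0,0,-0.8,0,1],[0,0,-0.4,0,1],[0,0,0,0,1],[0,0,0,0,1]],
])

```text
t: 35.2
tcp_pos: [0.5721, -0.3135, 0.0488]
eef_rot: [0.682, 0.731, 0.0, 0.001]
force: [0.1, -0.7, -2.0]
width: 0.294
grasp_force: 35.0
```

jog_arm([
  [[0,0.1,-0.1,0,1],[0,0,-0.1,0,1],[0,0,0,0,1],[0,0,0,0,1]],
])

```text
t: 35.7
tcp_pos: [0.5715, -0.3119, 0.0456]
eef_rot: [0.682, 0.731, -0.0, -0.0]
force: [-0.2, 0.1, -1.5]
width: 0.29
grasp_force: 35.0
```

jog_arm([
  [[0,0,-0.1,0,1],[0,0,0,0,1],[0,0,0,0,0],[0,0,0,0,-0.3],[0,0,0,0,-0.3],[0,0,4,0,-0.3],[0,0,5,0,-1],[0,0,5,0,-1],[-1.5,0,5,0,-1],[-3,0,4,0,-1],[-3,-2,0,0,-1],[0,0,0,0,-1],[0,0,0,0,-1]],
])

```text
t: 37.33
tcp_pos: [0.4967, -0.3316, 0.274]
eef_rot: [0.682, 0.731, 0.0, -0.0]
force: [-0.0, -0.0, -0.0]
width: 1.001
grasp_force: 0.0
```

```bash
cat > fin.py <<'E'
from h import *
im,d,i=grab('wrist','w8.png');P=cloud(i,cv2.medianBlur(d,3)); a=.0704
c,s=np.cos(a),np.sin(a); G=np.array([.565,-.2195])
def f(n,x,y,lo,hi,r=.04):
    m=(np.hypot(P[...,0]-x,P[...,1]-y)<r)&(P[...,2]>lo)&(P[...,2]<hi); p=P[m]
    q=(p[:,:2]-G)@np.array([[c,-s],[s,c]])*1000
    R=cv2.minAreaRect(q.astype(np.float32)); print(n,np.round(R[0],1),np.round(R[1],1),round(R[2],1),'z',np.percentile(p[:,2],99).round(4))
f('geode',.565,-.2195,.03,.12,.055);f('plinth+',.476,-.2255,.036,.08);f('jade',.476,-.2255,.048,.08)
f('nugget',.469,-.135,.026,.08);f('red',.482,-.315,.026,.08);f('block',.571,-.309,.027,.047);f('cyl',.571,-.309,.055,.1)
print(bot.read_state()['tcp_pos'])
E
python3 fin.py
```

```text
geode [0.  1.3] [53.1 81.5] 0.5 z 0.0947
plinth+ [-90.3   0.4] [50.7 50.9] 0.3 z 0.0664
jade [-88.8  -2. ] [36.8 46.2] 0.2 z 0.0664
nugget [-88.9  84.5] [33.7 42.7] 1.5 z 0.0527
red [-88.9 -91.5] [46.9 33.2] 89.2 z 0.0576
block [ -0.3 -90.1] [50.4 50.2] 0.3 z 0.0442
cyl [ -0.8 -89.8] [27.1 26.4] 47.2 z 0.0813
[ 0.49687276 -0.33137168  0.27387797]
```

View pics/w8.png

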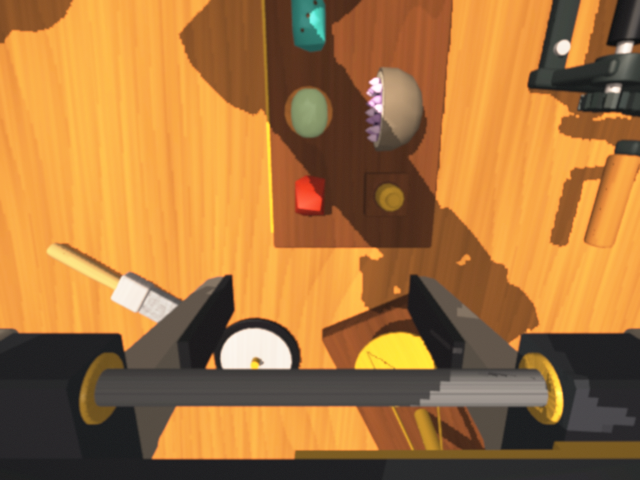

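The display is as asked: red stone (310,195), weight (388,196), jade on the plinth (309,112), geode (400,108), nugget (309,25). All placements I could measure are within about 3 mm. The nugget is cut off at the image edge here, but I measured it within 1 mm of its place just before lowering it.

```bash
python3 -c "
from rig import bot
print(bot.hand_in())"
```

```text
the job is handed in; nothing more can be done
None
```

I finished the display and handed it in at about 37 s of the 109 s limit: plinth, jade, red stone and weight measured within about 3 mm of their places in the final view, where the nugget was only partly visible (it was within 1 mm just before I lowered it).

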